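Dock an instrument cassette under the spring flap

ROBOT

A 6-joint arm with a two-finger parallel gripper is mounted at the origin on the work surface. World frame = base frame: x ahead of the robot, y to its left, z up, the work surface at z = 0. Lengths are in m, angles in degrees, forces in N, time in s.
With the tool pointing down it reaches from about 0.3 to 0.85 m from the base axis. Payload 5.4 kg.
Tool frame: the origin (TCP) lies midway between the tips of the shut fingers; the grasp point (between the pads) lies 19 mm behind it; z points along the fingers, y is the direction in which the jaws open and shut (so a half turn about z gives the same grasp; the last joint's range is limited). The gripper opens to 85 mm and grips with 20 to 120 N. Pads are 22 mm wide; open, the fingers measure 114 mm over their backs; the gripper's body (76 mm by 85 mm) begins 54 mm behind the grasp point. The pads swing forward as they close: fully open they stand 13 mm farther back than shut.
Start: joints at [-80.735, 9.076, 91.501, -0, 79.423, -12.038], TCP at [0.209, -0.536, 0.231] pointing down, gripper open.
Joint ranges: [-166.64, 166.64], [-54.1, 131.32], [10.49, 154.53], [-73.88, 253.88], [9.74, 151.15], [-171.62, 171.62]. Speed limits (degrees/s): [147.25, 147.25, 180, 180, 180, 180].

INTERFACE

Orientations are given as [roll, pitch, yaw] about the fixed x, y, z axes, in that order (R = Rz(yaw) Ry(pitch) Rx(roll)).
In Python, from cell import get_obs, snapshot, camera_model, close_job gives the robot as it stands.
- The arm moves only by the shell command python3 -m jog 'ROWS' [FORCE]. ROWS is JSON, a list of rows, each an object with "claw": the closure, from 0 (fully open) to 1 (shut); "translation": the shift along the tool's x, y, z in m, a list of three; "twist": the turn about the tool's z in degrees. A call has 1 to 10 rows; each row shifts and turns the commanded pose from where the row before left it, along the tool's axes as they then stand; what a row does not reach is not made up. A row lasts 1/8 s, in which the tool goes at most 62.5 mm and 10.7 degrees, less where a joint would pass 70% of its speed; a pose out of reach is approached as far as the arm can. A call is refused whole if a number of a shift passes 0.0625 or a number of a turn 10.7, either way. A call with a gripper value outside its range is refused whole. The fingers move at their own pace and stop on an object; FORCE is the grip in N (left out, the last holds). Time passes only in rows, so rows that do not move let the fingers close. It gives the time, the measured TCP pose, the force and the opening at its end, in the units of the state.
- get_obs(): the state, without advancing time (a new reading comes with each control period).
- snapshot(name): name is "scene" or "side" or "wrist"; returns (picture, depth): 384x512x3 uint8, blue, green, red; 384x512 float32, m along the optical axis (not along the pixel's ray), 0 where there is no reading.
- camera_model(name): a dict with "mtx" (3x3 intrinsics, pixels), "k1" (the pictures are not rectified: a ray, as slopes to the right and down, at radius r is drawn at 1 + k1 r^2 times it, then the intrinsics apply), "R" (3x3) and "t" (3): a world point X has camera coordinates R X + t; the wrist camera has in their place "tool_from_camera" (4x4, takes a point from camera to tool coordinates, whose origin is the TCP and whose axes are the flange's). Camera axes: x right, y down, z forward; pixel columns grow to the right and rows downward; lengths in m; the calibration is good to about 2 mm. A picture is of the moment at which its call begins: read the wrist's pose just before it. camera_model takes no time and is no camera call.
- close_job(): hands the job in, once; it reports no verdict.
The state is a dict: "clock": time; "qpos": joint angles; "qd": joint speeds; "effort": joint torques, N m; "tcp_pos": TCP position; "ee_rot": TCP orientation; "wrist_force": force on the tool from outside, world axes, zero at the start; "torque": the same for the moment, N m; "grip_width": opening from 0.0 (shut) to 1.0 (fully open).
Only numpy, scipy, OpenCV 4.12 (cv2) and the standard library are available. Lean on these libraries where they do the work, as an engineer would, in place of code of your own. Each camera call takes 0.05 s, during which the arm holds its last target.

TASK

Load the steel cassette lying in the guide lane into the docking station: first, before the cassette reaches the flap, press the long treadle down with one fingertip so that the spring flap across the lane stands open, and keep it held down while the other fingertip pushes the cassette by its upright end tab along the lane, under the flap, until it is fully home against the stop. Only then let go of the treadle so that the flap closes completely behind the cassette's box. Push the cassette, never lift it, and leave the other things on the table where they are.

Things in the scene. Friction and masses are not known exactly. Their poses are not given: they have to be found in the camera images.
- dock: Fixed docking station. x axis: along the lane, the way the cassette is pushed; y: to the left of that; z up. Origin on the table, under the hinge rod, in the flap's plane. Dark 3 mm base plate, x -200 to +170 mm, y -95 to +65 mm; its top is the lane floor. Hinge rod 8 mm thick along x at y = 0, 25 mm above the table, in bearing blocks 33 mm high at x = -192 and +14 mm.
- lane_start (a point): Open near end of the guide lane, on its middle line (dock x = -195, y = -55 mm), on the lane floor 3 mm above the table. The straight lane runs along dock x from here to the stop, 47 mm wide between two walls 5 mm thick with tops 17 mm above the table.
- stop_face (a point): Middle of the near face of the stop, an upright plate across the lane's far end (dock x = +80, y = -55 mm), 18 mm above the table; top at 33 mm. Behind it a white reader housing, dock x +88 to +168 mm, 65 mm high.
- flap (a joint): Angle (rad) of the rocker: treadle and flap are one rigid piece on the hinge rod. 0 = flap closed by its spring; 0.6 = treadle fully down, flap fully open. The box passes under from about 0.35; it cannot push the flap open itself. Holding it down takes about 3 to 10 N on the treadle, more nearer the rod; let go, it springs shut.
- treadle_mid (a point): Middle of the treadle's top: aluminium plate, dock x -185 to -20 mm, 6 to 44 mm to the +y side of the rod, 3 mm thick. At rest it slopes up away from the rod at 0.28 rad, its middle 33 mm above the table; fully down it slopes down at 0.32 rad, its middle 18 mm up, 10 mm from the rod 23 mm up. A fingertip can slide along it while holding it down.
- flap_edge (a point): Middle of the flap's lower edge: upright steel blade across the lane at dock x = 0, 4 mm thick, dock y -38 to -78 mm, 33 mm high. Closed: lower edge 12 mm above the table (9 mm over the lane floor), top 45 mm. Fully open its highest corner is about 86 mm above the table.
- cassette_box (a point): Centre (half-way up) of the cassette's box. The loose steel cassette (about 0.2 kg) is one piece: in front (+x) a box 70 x 42 x 20 mm, behind it a flat neck 50 mm long, 24 mm wide, 5 mm thick, then an upright tab. The closed flap clears the neck, not the box. Home, this point is at dock x = +45 mm and the flap shuts over the neck.
- cassette_tab (a point): Centre of the rear face of the cassette's upright end tab, the face to push: 32 mm wide, 34 mm high, 5 mm thick, standing on the lane floor, 90 mm behind the box centre. Home, this face is at dock x = -45 mm.
- tape_roll: Bystander: roll of paper tape lying flat, 60 mm across, 19 mm high, origin under its middle.
- plain_tin: Bystander: closed steel tin without neck or tab, 75 x 46 x 22 mm, origin under its middle.
- forceps: Bystander: steel ring forceps lying flat, 140 mm long, 8 mm high, origin under its middle.
- gallipot: Bystander: small steel bowl 70 mm across, 45 mm high, origin under its middle.
- soap_bottle: Bystander: white bottle 64 mm across, 170 mm high, origin under its middle.
- pink_jar: Bystander: glass jar 56 mm across, 90 mm high, origin under its middle.
- pouch_box: Bystander: cardboard box 100 x 160 x 70 mm, origin under its middle.
- cassette: The same cassette; origin under the middle of its box, on its underside, x axis from the tab towards the box's front.

How it is judged:
By the outcome, as a careful person would: the job done as asked, in the order asked, and still so for the second after the job is handed in, with the robot touching nothing.
It also fails if it takes over 32 s, if anything falls off the work surface, if the arm or the gripper's body presses on something with over 40 N, if the wrist force passes 120 N, or if a joint passes its speed limit or range.

## Working session

There is one attempt and no reset: what is moved stays moved. The work goes in short steps, Python scripts to look and compute and a shell command to move; the robot and the scene stay as the last step left them, time stands still between calls to the robot, and variables do not carry over. Pictures are saved under pics/ and viewed, and the job is handed in when it is done.

```bash
ls; mkdir -p pics; python3 - <<'E'
from cell import *
import cv2
print(get_obs())
for n in ["scene","side"]:
    p,d=snapshot(n); cv2.imwrite(f"pics/{n}0.png",p)
    import numpy as np; np.save(f"pics/{n}0.npy",d)
    print(n,camera_model(n))
print(camera_model("wrist"))
E
```

```text
pics
{'clock': 0.0, 'qpos': array([-8.07354962e+01,  9.11528288e+00,  9.15750383e+01,  1.60129366e-03,
        7.94215323e+01, -1.20395169e+01]), 'qd': array([ 0.03816089, -0.05946406, -0.00403402, -0.03762765,  0.04923029,
       -0.00247388]), 'effort': array([-1.65605801e-03, -3.95994973e+01, -3.31436419e+01, -3.47429504e-04,
        8.12393351e-03, -3.35293883e-06]), 'tcp_pos': array([ 0.20877862, -0.53509884,  0.23026604]), 'ee_rot': array([-1.79890935e+02, -2.48699771e-02,  2.13037016e+01]), 'wrist_force': array([-0.17067049,  0.26425417,  0.23938597]), 'torque': array([-0.02339737, -0.00226526, -0.00470182]), 'grip_width': 1.0018027383675934}
scene {'mtx': array([[459.70975699,   0.        , 261.86627505],
       [  0.        , 459.70975699, 191.77733274],
       [  0.        ,   0.        ,   1.        ]]), 'k1': -0.08932624307847888, 'R': array([[ 0.57628952,  0.81723546, -0.00407302],
       [ 0.67282847, -0.47727528, -0.5652523 ],
       [-0.46388817,  0.32300853, -0.82490803]]), 't': array([-0.3494442 , -0.33071141,  1.50033235])}
side {'mtx': array([[394.69300226,   0.  
[... 208 characters left out ...]
       [-0.31357721,  0.38676536, -0.86722655],
       [ 0.54070307, -0.67803707, -0.49790151]]), 't': array([0.46210224, 0.23283452, 0.7792641 ])}
{'mtx': array([[266.04255592,   0.        , 255.68921688],
       [  0.        , 266.04255592, 191.8237739 ],
       [  0.        ,   0.        ,   1.        ]]), 'k1': -0.00888171125773286, 'tool_from_camera': array([[ 1.03100547e-03, -9.57247989e-01, -2.89266700e-01,
         7.36859944e-02],
       [ 9.99999468e-01,  9.91666752e-04,  2.82555575e-04,
        -4.14207181e-04],
       [ 1.63804124e-05, -2.89266837e-01,  9.57248503e-01,
        -1.42613602e-01],
       [ 0.00000000e+00,  0.00000000e+00,  0.00000000e+00,
         1.00000000e+00]])}
```

View pics/scene0.png

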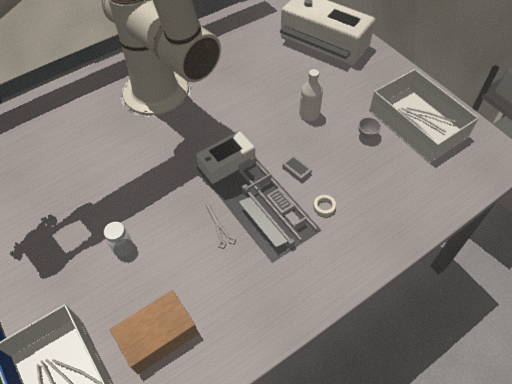

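View pics/side0.png

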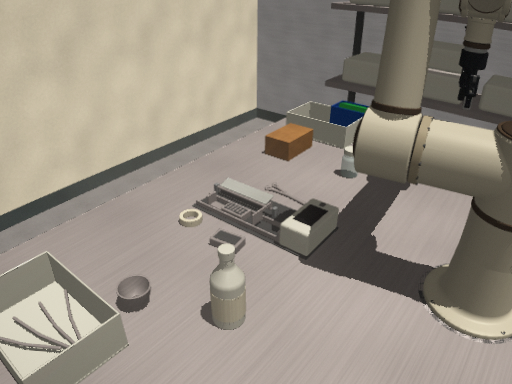

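The scene shows the dock with its reader near (225,155) and lane start near (300,235). The tin is at (297,168), the tape at (325,205) and the forceps at (220,228). Next I'll enlarge the crops and build an overhead height map.

```bash
cat > h.py <<'E'
import numpy as np, cv2
from cell import *
def cloud(cm,d,R=None,t=None):
    v,u=np.mgrid[0:384,0:512]
    K=cm["mtx"]
    pts=np.stack([u.ravel(),v.ravel()],1).astype(np.float64).reshape(-1,1,2)
    n=cv2.undistortPoints(pts,K,np.array([cm["k1"],0,0,0.]))[:,0]
    z=d.ravel()
    P=np.c_[n*z[:,None],z]
    return P
def world(name,d,obs=None):
    cm=camera_model(name);P=cloud(cm,d)
    if name=="wrist":
        from scipy.spatial.transform import Rotation as Ro
        T=cm["tool_from_camera"];P=P@T[:3,:3].T+T[:3,3]
        W=P@Ro.from_euler("xyz",obs["ee_rot"],degrees=True).as_matrix().T+obs["tcp_pos"]
    else: W=(P-cm["t"])@cm["R"]
    W[d.ravel()<=0]=np.nan
    return W.reshape(384,512,3)
def proj(name,X,obs=None):
    cm=camera_model(name);X=np.atleast_2d(X).astype(float)
    if name=="wrist":
        from scipy.spatial.transform import Rotation as Ro
        T=cm["tool_from_camera"];L=(X-obs["tcp_pos"])@Ro.from_euler("xyz",obs["ee_rot"],degrees=True).as_matrix()
        C=(L-T[:3,3])@T[:3,:3]
    else: C=X@cm["R"].T+cm["t"]
    return cv2.projectPoints(C,np.zeros(3),np.zeros(3),cm["mtx"],np.array([cm["k1"],0,0,0.]))[0][:,0]
E
python3 - <<'E'
from h import *
p=cv2.imread("pics/scene0.png");d=np.load("pics/scene0.npy")
W=world("scene",d)
for uv in [(245,145),(300,168),(325,205),(300,235),(320,228),(262,220),(310,110),(117,240)]: print(uv,W[uv[1],uv[0]].round(3))
c=p[125:260,190:350]; cv2.imwrite("pics/c1.png",cv2.resize(c,None,fx=4.8,fy=4.4,interpolation=cv2.INTER_CUBIC))
p2=cv2.imread("pics/side0.png"); c=p2[165:260,170:350]; cv2.imwrite("pics/c2.png",cv2.resize(c,None,fx=4.4,fy=5,interpolation=cv2.INTER_CUBIC))
E
```

```text
(245, 145) [0.412 0.08  0.068]
(300, 168) [0.537 0.181 0.02 ]
(325, 205) [0.665 0.169 0.   ]
(300, 235) [0.701 0.054 0.006]
(320, 228) [0.714 0.11  0.004]
(262, 220) [ 0.621 -0.01   0.034]
(310, 110) [0.4   0.323 0.053]
(117, 240) [ 0.489 -0.343  0.082]
```

View pics/c1.png

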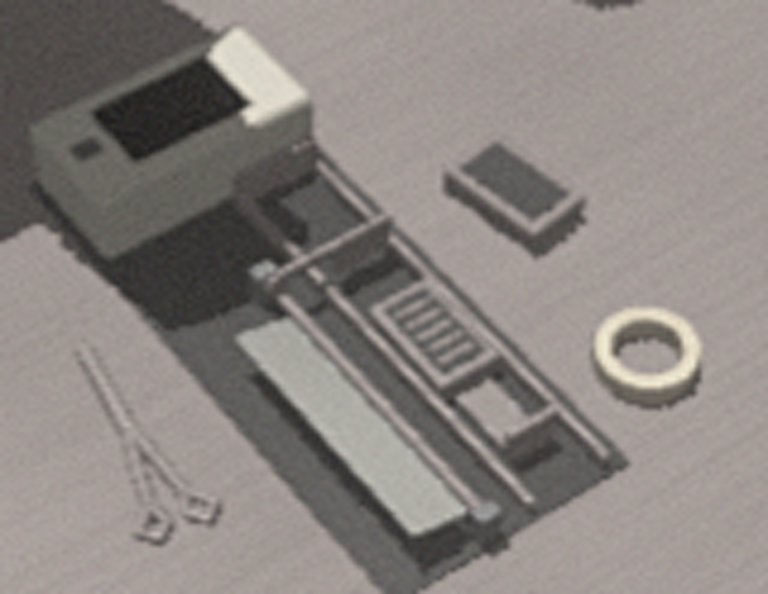

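View pics/c2.png

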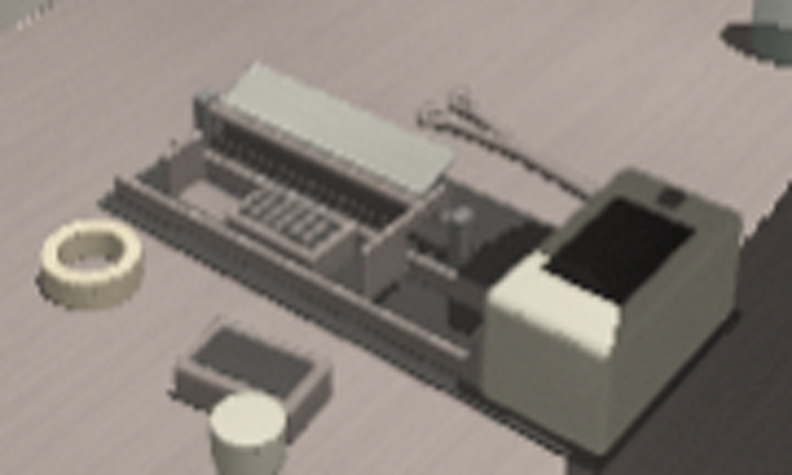

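```bash
cat > fit.py <<'E'
from h import *
from scipy.optimize import least_squares
def T(p,X):
    c,s=np.cos(p[2]),np.sin(p[2]); X=np.atleast_2d(X)/1000.
    return np.c_[p[0]+c*X[:,0]-s*X[:,1],p[1]+s*X[:,0]+c*X[:,1],X[:,2]+ (p[3] if len(p)>3 else 0)]
S=[((-20,44,38),(237,335)),((-20,6.5,27.5),(292,318)),((-185,44,38),(412,532)),((-185,6.5,27.5),(465,512)),((-200,-95,3),(628,462)),((-195,-81,17),(608,457)),((-195,-29,17),(528,500)),((0,-78,45),(390,218))]
D=[((-185,44,38),(258,63)),((-185,6.5,27.5),(222,105)),((-20,44,38),(455,155)),((-20,6.5,27.5),(430,195)),((-195,-81,17),(118,180)),((-200,-95,3),(100,203)),((0,-78,45),(370,250))]
Xs=[a for a,_ in S];us=np.array([(190+b[0]/4.8,125+b[1]/4.4) for _,b in S])
Xd=[a for a,_ in D];ud=np.array([(170+b[0]/4.4,165+b[1]/5) for _,b in D])
f=lambda p:np.r_[(proj("scene",T(p,Xs))-us).ravel(),(proj("side",T(p,Xd))-ud).ravel()]
if __name__=="__main__":
    r=least_squares(f,[.5,.05,3.1],loss="soft_l1");print(r.x,np.degrees(r.x[2]));print(f(r.x).reshape(-1,2).round(1))
    p=r.x
    d=np.load("pics/scene0.npy");W=world("scene",d)
    # overlay + cassette measurement
    L=W.reshape(-1,3)-[p[0],p[1],0];c,s=np.cos(p[2]),np.sin(p[2])
    Q=np.c_[c*L[:,0]+s*L[:,1],-s*L[:,0]+c*L[:,1],L[:,2]]*1000
    m=(np.abs(Q[:,1]+55)<20)&(Q[:,0]>-195)&(Q[:,0]<-8)
    q=Q[m]; o=np.argsort(q[:,0])
    for x in range(-195,-5,5):
        k=(np.abs(q[:,0]-x)<2.5)&(np.abs(q[:,1]+55)<8); 
        if k.any(): print(x,k.sum(),np.median(q[k,2]).round(1),q[k,2].max().round(1))
E
python3 fit.py
```

```text
[0.51832502 0.01396769 3.14419635] 180.14918100152116
[[-1.8 -0.1]
 [-1.4 -0.9]
 [-1.1  0.6]
 [-0.2 -0.6]
 [-0.2 -0.6]
 [-0.9 -0.8]
 [-0.  -0.2]
 [-0.5 -1.6]
 [-0.7 -0.6]
 [-1.  -1. ]
 [ 0.1 -0.9]
 [-2.6  0.1]
 [-1.2 -1.7]
 [-1.7 -0.6]
 [-2.8  0. ]]
-195 4 4.0 5.4
-190 11 4.3 7.6
-185 12 4.5 9.5
-180 11 4.6 7.5
-175 10 4.7 7.8
-170 10 5.7 7.5
-165 37 19.4 41.9
-160 10 37.1 40.5
-145 8 10.9 11.9
-140 8 11.4 14.1
-135 8 9.8 12.0
-130 12 9.2 12.4
-125 8 9.0 14.1
-120 14 9.7 15.1
-115 10 10.4 12.0
-110 21 16.2 27.0
-105 12 23.6 26.7
-100 12 25.3 28.8
-95 8 26.5 30.3
-90 8 27.3 28.3
-85 11 25.2 28.5
-80 11 26.2 27.8
-75 8 25.0 26.9
-70 7 26.6 27.8
-65 8 27.2 28.8
-60 10 24.8 26.9
-55 9 25.0 29.2
-50 11 25.7 28.0
-45 9 24.2 28.0
-40 6 24.2 25.1
-30 2 6.2 8.0
-25 10 5.8 8.6
-20 9 5.5 7.4
-15 7 4.9 8.5
-10 9 4.2 9.0
```

The dock origin fits at about (0.518, 0.014) with yaw about 180.1°, and the pixel residuals are 1–2 px. The tab's rear face is near dock x −165. I'll square the tool to the dock and move over it for a wrist view.

```bash
python3 -m jog '[{"claw":0,"translation":[0,0,0],"twist":10.6},{"claw":0,"translation":[0,0,0],"twist":10.6},{"claw":0,"translation":[0.035,-0.043,0],"twist":0},{"claw":0,"translation":[0.035,-0.043,0],"twist":0},{"claw":0,"translation":[0.035,-0.043,0],"twist":0},{"claw":0,"translation":[0.035,-0.043,0],"twist":0},{"claw":0,"translation":[0.035,-0.043,0],"twist":0},{"claw":0,"translation":[0.035,-0.043,0],"twist":0},{"claw":0,"translation":[0.035,-0.043,0],"twist":0},{"claw":0,"translation":[0.035,-0.043,0],"twist":0}]'
python3 -m jog '[{"claw":0.2,"translation":[0.035,-0.043,0],"twist":0},{"claw":0.2,"translation":[0.035,-0.043,0],"twist":0},{"claw":0.2,"translation":[0.035,-0.043,0],"twist":0},{"claw":0.2,"translation":[0.035,-0.043,0],"twist":0},{"claw":0.2,"translation":[0.035,-0.043,0],"twist":0},{"claw":0.2,"translation":[0.01,0,0],"twist":0},{"claw":0.2,"translation":[0,0,0],"twist":0}]'
python3 - <<'E'
from h import *
o=get_obs();p,d=snapshot("wrist");cv2.imwrite("pics/w1.png",p);np.save("pics/w1.npy",d)
import pickle;pickle.dump(o,open("pics/w1.pkl","wb"));print(o)
E
```

```text
clock: 1.35
tcp_pos: [0.489, -0.1895, 0.231]
ee_rot: [-180.0, 0.0, 0.1]
wrist_force: [0.8, -0.9, -0.2]
grip_width: 1.002
clock: 2.22
tcp_pos: [0.6728, 0.0239, 0.2304]
ee_rot: [180.0, 0.1, 0.1]
wrist_force: [-0.1, 0.4, -0.1]
grip_width: 0.801
{'clock': 2.225, 'qpos': array([-8.21148607e+00,  2.36278359e+01,  7.39304712e+01, -3.09713444e-02,
        8.25223006e+01,  8.16713010e+01]), 'qd': array([-1.3945056 , -1.63002654,  1.74228864, -0.02459208,  0.10912059,
       -0.03275009]), 'effort': array([ 1.18220039e+00, -4.93666542e+01, -3.41203809e+01,  8.97764205e-02,
       -5.80575073e-02,  1.37233391e-02]), 'tcp_pos': array([0.67276893, 0.02389146, 0.23040185]), 'ee_rot': array([1.79981298e+02, 8.42058189e-02, 1.21251421e-01]), 'wrist_force': array([-0.14940697,  0.42154077, -0.05024219]), 'torque': array([-0.01906342, -0.05799411,  0.00752554]), 'grip_width': 0.8011340969230298}
```

View pics/w1.png

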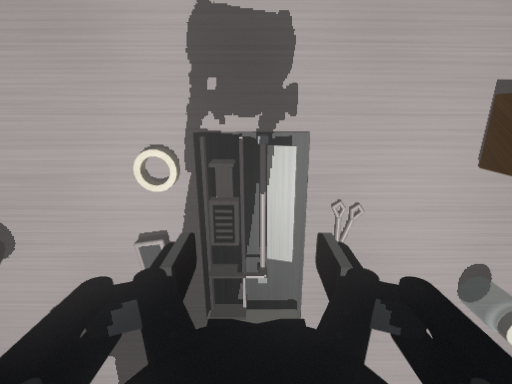

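```bash
python3 - <<'E'
import cv2
p=cv2.imread("pics/w1.png");c=p[122:322,185:325]
c=cv2.convertScaleAbs(c,alpha=1.6);c=cv2.resize(c,None,fx=4,fy=3,interpolation=cv2.INTER_CUBIC);cv2.imwrite("pics/w1c.png",c)
E
```

```text
(no output)
```

View pics/w1c.png

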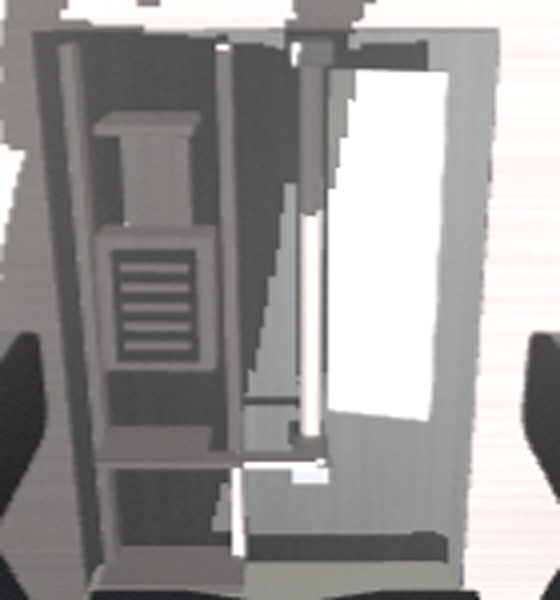

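```bash
cat > fit2.py <<'E'
from fit import *
import pickle
o=pickle.load(open("pics/w1.pkl","rb"))
G=[((-200,-95,3),(35,33)),((-200,65,3),(498,30)),((-185,44,38),(447,72)),((-185,6.5,27.5),(330,70)),((-20,44,38),(428,420)),((-20,6.5,27.5),(328,408)),((-195,-81,17),(68,45)),((-195,-29,17),(223,43))]
Xw=[a for a,_ in G];uw=np.array([(185+b[0]/4-.4,122+b[1]/3-.4) for _,b in G])
g=lambda p:(proj("wrist",T(p,Xw),o)-uw).ravel()
r=least_squares(g,[.5,.05,3.1],loss="soft_l1");p=r.x;print(p,np.degrees(p[2]));print(g(p).reshape(-1,2).round(1))
r2=least_squares(lambda q:np.r_[g(q),f(q)],p,loss="soft_l1");print(r2.x)
# cassette rear x, y fit
C=[((0,-16,3),(112,113)),((0,16,3),(200,113)),((0,-16,37),(95,132)),((0,16,37),(192,132)),((55+0,-21,23),(97,232)),((55,21,23),(216,232)),((125,-21,23),(105,368)),((125,21,23),(216,368))]
uc=np.array([(185+b[0]/4-.4,122+b[1]/3-.4) for _,b in C])
h=lambda q:(proj("wrist",T(p,np.array([a for a,_ in C])+[q[0],q[1],0]),o)-uc).ravel()
rc=least_squares(h,[-165,-55],loss="soft_l1");print(rc.x,h(rc.x).reshape(-1,2).round(1))
E
python3 fit2.py
```

```text
[0.51982145 0.01462319 3.14791509] 180.36224873528118
[[-1.3 -0.8]
 [ 0.5 -0.2]
 [ 1.3  0.2]
 [ 0.2 -0.1]
 [ 1.1  0.3]
 [-0.4  0.5]
 [-1.1 -0.1]
 [-0.3  0.4]]
[0.51951196 0.01428421 3.14781288]
[-163.02734454  -53.53105522] [[-0.5 -0.5]
 [ 0.4 -0.6]
 [-0.4 -2.3]
 [ 0.4 -2.4]
 [-0.6  1.6]
 [-0.1  1.5]
 [ 0.1  1.5]
 [ 1.   1.4]]
```

```bash
python3 - <<'E'
from h import *
d=np.load("pics/w1.npy");cm=camera_model("wrist");P=cloud(cm,d);T=cm["tool_from_camera"];P=(P@T[:3,:3].T+T[:3,3])*1000
m=(d.ravel()>0)&(P[:,2]<40)&(abs(P[:,1])<70)&(P[:,2]>-60)
Q=P[m]
for lo,hi in [(-70,0),(0,70)]:
    q=Q[(Q[:,1]>lo)&(Q[:,1]<hi)]
    for z in range(-60,10,6):
        k=q[(q[:,2]>=z)&(q[:,2]<z+6)]
        if len(k)>3: print(z,len(k),"x",k[:,0].min().round(1),k[:,0].max().round(1),"y",np.percentile(k[:,1],[2,98]).round(1))
E
```

```text
-60 1176 x -12.9 14.1 y [-65.  -33.4]
-54 392 x 5.3 14.0 y [-61.9 -36. ]
-48 327 x -3.9 12.3 y [-44.1 -34.4]
-42 301 x -10.8 11.7 y [-47.7 -34.3]
-36 319 x -10.9 11.8 y [-47.8 -34.3]
-30 273 x -11.0 11.8 y [-47.7 -34.3]
-24 250 x -11.2 11.7 y [-47.7 -34.4]
-18 192 x -10.7 11.5 y [-46.5 -34.4]
-12 71 x -10.5 10.9 y [-38.4 -34.4]
-60 1171 x -12.6 14.3 y [32.4 64.1]
-54 409 x 5.7 14.4 y [35.2 60.3]
-48 316 x -3.2 12.5 y [33.6 42.2]
-42 313 x -10.6 11.9 y [33.5 46.7]
-36 313 x -11.6 11.7 y [33.5 46.9]
-30 285 x -11.2 11.6 y [33.5 46.9]
-24 239 x -11.4 11.8 y [33.6 47.1]
-18 196 x -11.5 11.6 y [33.5 45.6]
-12 68 x -9.8 10.9 y [33.5 36.9]
```

Both fingertips sit about 9 mm behind the TCP. Their inner faces are at ±34 mm and they are about 22 mm deep in x. Next I'll move behind the tab and partway down.

```bash
python3 -m jog '[{"claw":0.2,"translation":[0.0275,-0.0045,0.02],"twist":-0.25},{"claw":0.2,"translation":[0,0,0.05],"twist":0},{"claw":0.2,"translation":[0,0,0.05],"twist":0},{"claw":0.2,"translation":[0,0,0.04],"twist":0},{"claw":0.2,"translation":[0,0,0.02],"twist":0},{"claw":0.2,"translation":[0,0,0],"twist":0},{"claw":0.2,"translation":[0,0,0],"twist":0}]'
python3 - <<'E'
from h import *
import pickle
o=get_obs();p,d=snapshot("wrist");cv2.imwrite("pics/w2.png",p);np.save("pics/w2.npy",d);pickle.dump(o,open("pics/w2.pkl","wb"));print(o["tcp_pos"],o["ee_rot"],o["wrist_force"])
p,d=snapshot("side");cv2.imwrite("pics/s2.png",cv2.resize(p[130:280,140:360],None,fx=3.5,fy=3.5))
E
```

```text
clock: 3.15
tcp_pos: [0.702, 0.0281, 0.054]
ee_rot: [180.0, -0.2, 0.3]
wrist_force: [-0.2, 0.1, 0.2]
grip_width: 0.802
[0.70198172 0.02811967 0.05396717] [179.96680558  -0.23008399   0.32700438] [-0.18946878  0.08234079  0.19565838]
```

View pics/w2.png

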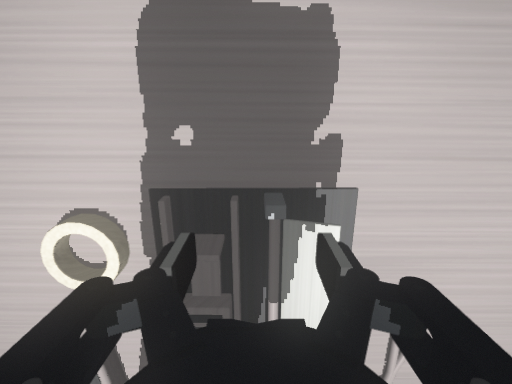

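View pics/s2.png

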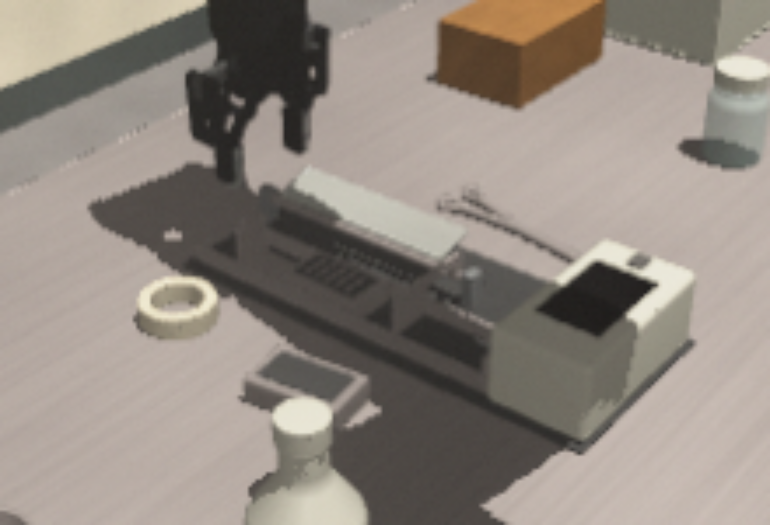

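```bash
python3 - <<'E'
from h import *
import pickle
o=pickle.load(open("pics/w2.pkl","rb"));d=np.load("pics/w2.npy");W=world("wrist",d,o)
for v in range(226,270,3): print(v,(W[v,200]*1000).round(1),(W[v,212]*1000).round(1),(W[v,222]*1000).round(1))
for u in range(285,320,6): print(u,(W[240,u]*1000).round(1))
p=cv2.imread("pics/w2.png")[180:330,140:360];cv2.imwrite("pics/w2c.png",cv2.resize(cv2.convertScaleAbs(p,alpha=2),None,fx=3.6,fy=3.6))
E
```

```text
226 [688.6  72.4   2.8] [688.5  63.    2.3] [689.   54.9   3.5]
229 [685.9  72.6   2.4] [686.2  63.    3. ] [686.2  55.    3. ]
232 [683.9  72.5   3.7] [683.7  63.    3.3] [683.7  55.1   3.2]
235 [683.1  71.7   7.6] [683.2  62.4   7.6] [683.1  54.6   7.3]
238 [682.5  71.   11.5] [683.2  61.6  12.8] [682.2  54.2  10.7]
241 [683.1  69.7  17.6] [682.4  61.1  16.1] [682.2  53.6  15.7]
244 [683.7  68.5  23.5] [682.8  60.2  21.7] [680.9  53.4  18. ]
247 [683.2  67.9  26.9] [683.4  59.3  27.3] [670.6  55.4   3.5]
250 [682.9  67.1  30.8] [682.3  59.   29.5] [667.8  55.5   3.3]
253 [683.1  66.2  35.2] [683.2  58.   35.4] [664.7  55.7   2.6]
256 [681.8  65.9  37. ] [681.7  57.9  36.7] [662.3  55.7   3.3]
259 [678.6  66.4  35.5] [679.3  58.   36.5] [659.5  55.8   3.2]
262 [659.5  72.9   8. ] [659.5  63.3   8. ] [656.2  56.    2.3]
265 [656.5  73.2   7.7] [657.   63.3   8.3] [653.2  56.1   2.2]
268 [654.2  73.1   8.4] [654.7  63.3   9.1] [651.   56.1   3.1]
285 [690.4   8.   29.6]
291 [690.9   4.   30.7]
297 [ 6.91e+02 -1.00e-01  3.07e+01]
303 [691.8  -4.   32.3]
309 [692.4  -7.8  33.3]
315 [693.3 -11.5  35.1]
```

View pics/w2c.png

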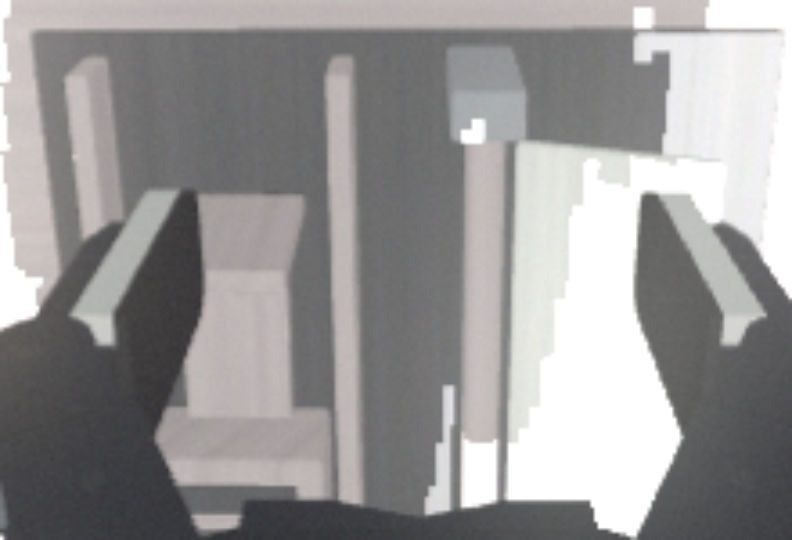

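The tab's rear face is at world x 0.683, standing on the floor at z 3 with its top at 37 mm, so the heights agree. Finger front is at 0.691, and the treadle finger overlaps the plate's end. I'll press down in steps.

```bash
python3 -m jog '[{"claw":0.2,"translation":[-0.002,0,0.015],"twist":0},{"claw":0.2,"translation":[0,0,0.013],"twist":0},{"claw":0.2,"translation":[0,0,0],"twist":0}]'
python3 -m jog '[{"claw":0.2,"translation":[0,0,0.005],"twist":0},{"claw":0.2,"translation":[0,0,0],"twist":0}]'
python3 -m jog '[{"claw":0.2,"translation":[0,0,0.004],"twist":0},{"claw":0.2,"translation":[0,0,0],"twist":0}]'
```

```text
clock: 3.62
tcp_pos: [0.6974, 0.0286, 0.0218]
ee_rot: [-180.0, 0.1, 0.4]
wrist_force: [-2.3, 0.2, 3.6]
grip_width: 0.803
clock: 3.88
tcp_pos: [0.6983, 0.0285, 0.0183]
ee_rot: [180.0, 0.0, 0.3]
wrist_force: [-2.2, -1.8, 3.5]
grip_width: 0.802
clock: 4.12
tcp_pos: [0.6985, 0.0287, 0.0146]
ee_rot: [180.0, -0.0, 0.4]
wrist_force: [-2.6, -1.0, 4.0]
grip_width: 0.799
```

```bash
python3 -m jog '[{"claw":0.2,"translation":[0,0,0.003],"twist":0},{"claw":0.2,"translation":[0,0,0],"twist":0}]'
python3 - <<'E'
from h import *
p,d=snapshot("side");cv2.imwrite("pics/s3.png",cv2.resize(p[150:260,150:360],None,fx=3.7,fy=4.5,interpolation=cv2.INTER_CUBIC))
p,d=snapshot("scene");cv2.imwrite("pics/sc3.png",cv2.resize(p[125:260,190:350],None,fx=4.8,fy=4.4,interpolation=cv2.INTER_CUBIC))
o=get_obs();p,d=snapshot("wrist");cv2.imwrite("pics/w3.png",cv2.convertScaleAbs(p,alpha=2));print(o["tcp_pos"],o["wrist_force"])
E
```

```text
clock: 4.38
tcp_pos: [0.6986, 0.029, 0.0122]
ee_rot: [-180.0, -0.0, 0.4]
wrist_force: [-3.4, 0.9, 5.4]
grip_width: 0.795
[0.69862165 0.02901667 0.01219013] [-3.48077369  0.96580508  7.43931413]
```

View pics/s3.png

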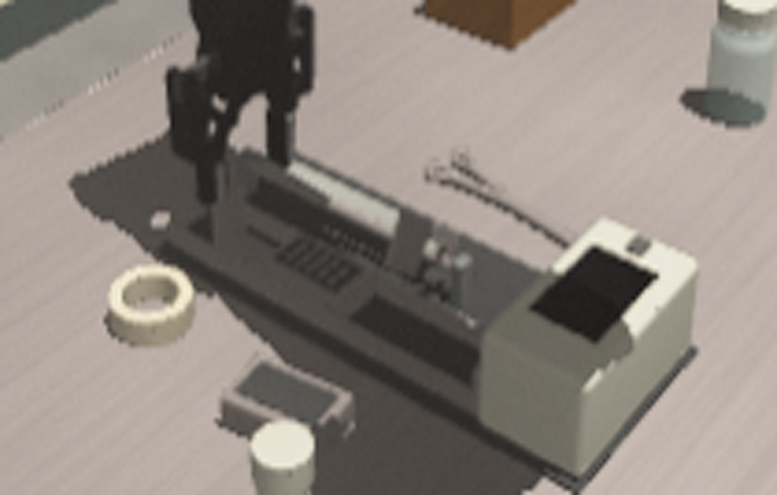

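View pics/sc3.png

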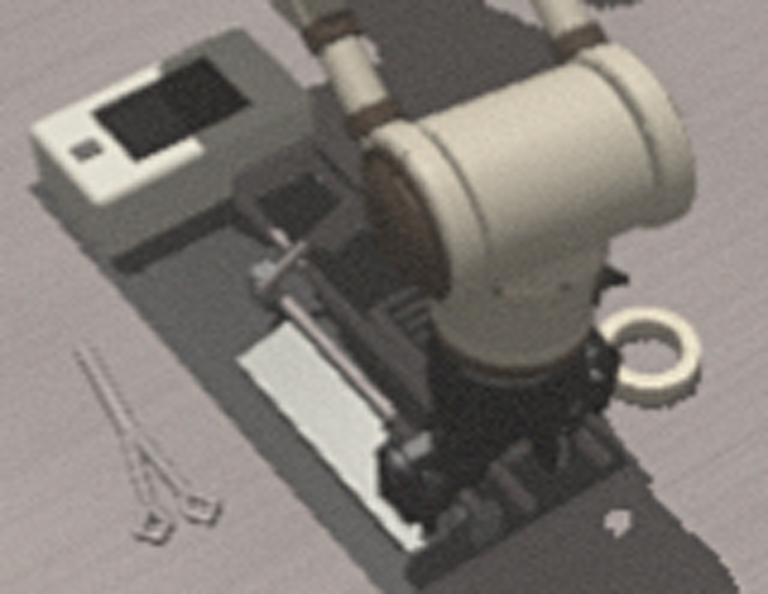

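View pics/w3.png

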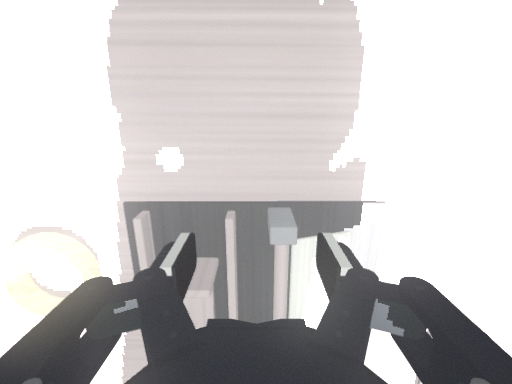

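The side view shows the flap blade standing raised, with 4–7 N held on the treadle and the tab finger still 4–5 mm short of the tab. I'll start pushing along the lane.

```bash
python3 -m jog '[{"claw":0.2,"translation":[-0.004,0,0],"twist":0},{"claw":0.2,"translation":[-0.006,0,0],"twist":0},{"claw":0.2,"translation":[-0.008,0,0],"twist":0},{"claw":0.2,"translation":[-0.008,0,0],"twist":0},{"claw":0.2,"translation":[-0.008,0,0],"twist":0},{"claw":0.2,"translation":[0,0,0],"twist":0}]'
python3 - <<'E'
from h import *
p,d=snapshot("side");cv2.imwrite("pics/s4.png",cv2.resize(p[150:260,150:360],None,fx=3.7,fy=4.5,interpolation=cv2.INTER_CUBIC))
o=get_obs();p,d=snapshot("wrist");cv2.imwrite("pics/w4.png",cv2.convertScaleAbs(p,alpha=2));print(o["tcp_pos"],o["wrist_force"])
E
```

```text
clock: 5.28
tcp_pos: [0.6657, 0.0279, 0.0127]
ee_rot: [179.9, -0.2, 0.3]
wrist_force: [2.5, -1.6, 4.3]
grip_width: 0.798
[0.66569121 0.02802101 0.01260542] [ 4.50599846 -1.59926412  4.79337886]
```

View pics/s4.png

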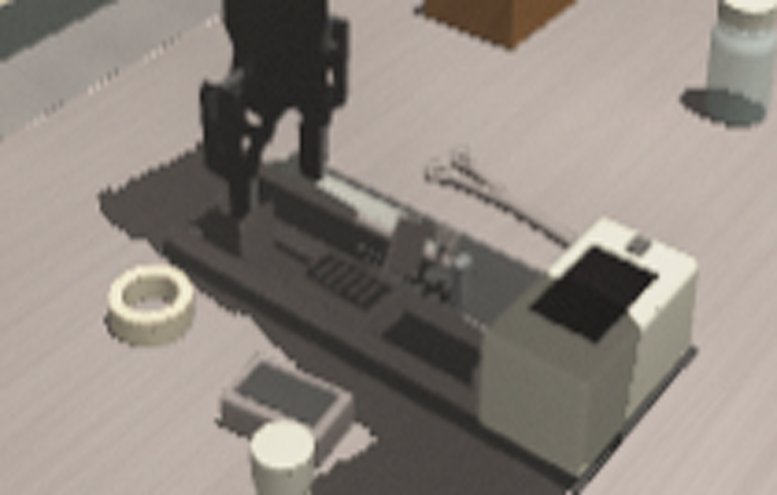

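View pics/w4.png

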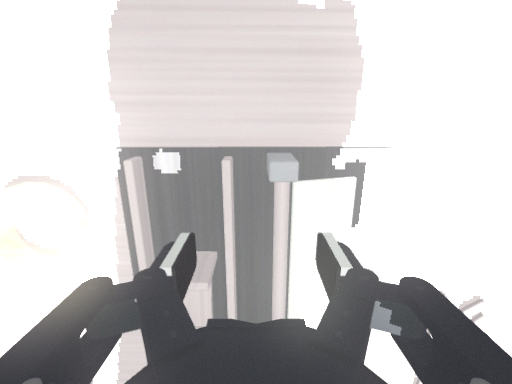

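The cassette moves with the tab finger in contact and the flap still open. I'll continue the push.

```bash
python3 -m jog '[{"claw":0.2,"translation":[-0.008,0,0],"twist":0},{"claw":0.2,"translation":[-0.008,0,0],"twist":0},{"claw":0.2,"translation":[-0.008,0,0],"twist":0},{"claw":0.2,"translation":[-0.008,0,0],"twist":0},{"claw":0.2,"translation":[-0.008,0,0],"twist":0},{"claw":0.2,"translation":[-0.008,0,0],"twist":0},{"claw":0.2,"translation":[-0.008,0,0],"twist":0},{"claw":0.2,"translation":[-0.008,0,0],"twist":0},{"claw":0.2,"translation":[0,0,0],"twist":0}]'
python3 - <<'E'
from h import *
p,d=snapshot("side");cv2.imwrite("pics/s5.png",cv2.resize(p[150:260,150:360],None,fx=3.7,fy=4.5,interpolation=cv2.INTER_CUBIC))
o=get_obs();p,d=snapshot("wrist");cv2.imwrite("pics/w5.png",cv2.convertScaleAbs(p,alpha=2));print(o["tcp_pos"],o["wrist_force"])
W=world("wrist",d,o)
for v in range(240,290,4): print(v,(W[v,205]*1000).round(1),(W[v,212]*1000).round(1))
E
```

```text
clock: 6.5
tcp_pos: [0.6013, 0.0277, 0.0122]
ee_rot: [180.0, -0.2, 0.4]
wrist_force: [3.3, -1.4, 5.3]
grip_width: 0.8
[0.6012941  0.02771273 0.01211002] [ 2.26186171 -1.51039713  6.34358645]
240 [596.8  60.1   2.5] [596.6  55.7   2. ]
244 [594.3  60.1   3. ] [594.3  55.7   3. ]
248 [591.1  60.4   2.4] [591.6  55.7   3.3]
252 [589.9  59.9   5.4] [589.5  55.6   4.5]
256 [589.8  59.   10.1] [589.7  54.8   9.9]
260 [589.7  58.2  14.4] [589.5  54.1  14. ]
264 [589.7  57.4  18.8] [589.9  53.3  19.2]
268 [589.2  56.8  22.2] [589.3  52.8  22.3]
272 [589.1  56.2  26. ] [587.5  52.7  23.5]
276 [589.9  55.2  31. ] [571.7  56.4   4.2]
280 [589.7  54.7  34.2] [568.5  56.5   4. ]
284 [588.9  54.3  36.5] [565.1  56.7   3.6]
288 [586.4  54.4  36.5] [561.5  57.    2.9]
```

View pics/s5.png

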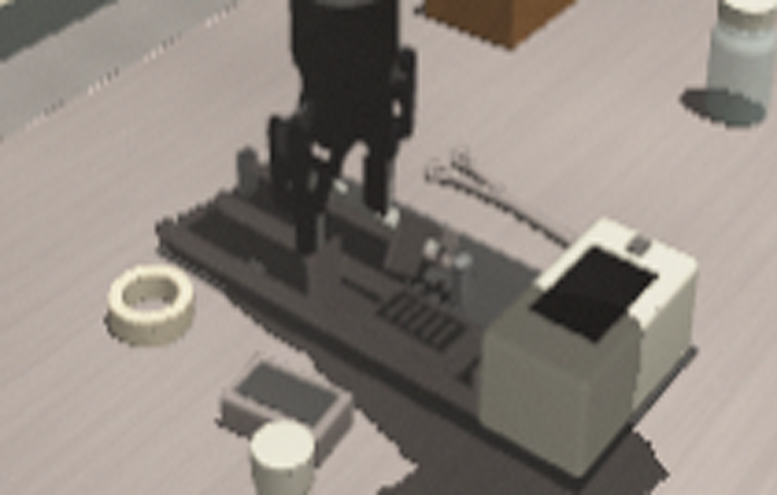

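View pics/w5.png

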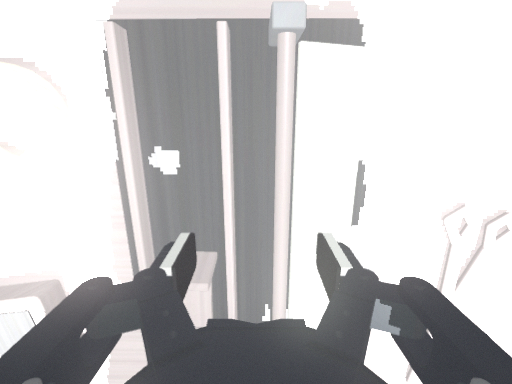

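The flap is still raised with the box passing under it. The tab is at 0.590 and home is about 0.565, so I'll finish in smaller steps and watch the force.

```bash
python3 -m jog '[{"claw":0.2,"translation":[-0.006,0,0],"twist":0},{"claw":0.2,"translation":[-0.006,0,0],"twist":0},{"claw":0.2,"translation":[-0.005,0,0],"twist":0},{"claw":0.2,"translation":[-0.003,0,0],"twist":0},{"claw":0.2,"translation":[0,0,0],"twist":0}]'
python3 -m jog '[{"claw":0.2,"translation":[-0.002,0,0],"twist":0},{"claw":0.2,"translation":[0,0,0],"twist":0}]'
python3 -m jog '[{"claw":0.2,"translation":[-0.002,0,0],"twist":0},{"claw":0.2,"translation":[0,0,0],"twist":0}]'
```

```text
clock: 7.22
tcp_pos: [0.5816, 0.0276, 0.0121]
ee_rot: [180.0, -0.2, 0.4]
wrist_force: [4.4, -1.0, 5.7]
grip_width: 0.8
clock: 7.48
tcp_pos: [0.5798, 0.0276, 0.0121]
ee_rot: [180.0, -0.2, 0.3]
wrist_force: [4.4, -2.1, 5.9]
grip_width: 0.801
clock: 7.72
tcp_pos: [0.5779, 0.0276, 0.0122]
ee_rot: [180.0, -0.2, 0.4]
wrist_force: [4.4, -1.2, 5.3]
grip_width: 0.802
```

```bash
python3 -m jog '[{"claw":0.2,"translation":[-0.0015,0,0],"twist":0},{"claw":0.2,"translation":[0,0,0],"twist":0}]'
python3 -m jog '[{"claw":0.2,"translation":[-0.0015,0,0],"twist":0},{"claw":0.2,"translation":[0,0,0],"twist":0}]'
python3 -m jog '[{"claw":0.2,"translation":[-0.001,0,0],"twist":0},{"claw":0.2,"translation":[0,0,0],"twist":0}]'
```

```text
clock: 7.98
tcp_pos: [0.5765, 0.0276, 0.0122]
ee_rot: [180.0, -0.2, 0.3]
wrist_force: [6.6, -1.0, 5.6]
grip_width: 0.8
clock: 8.22
tcp_pos: [0.5764, 0.0274, 0.0128]
ee_rot: [180.0, -0.4, 0.3]
wrist_force: [7.6, -1.6, 5.0]
grip_width: 0.8
clock: 8.48
tcp_pos: [0.5764, 0.0274, 0.0132]
ee_rot: [180.0, -0.5, 0.3]
wrist_force: [10.4, -2.0, 4.6]
grip_width: 0.8
```

The force rises and the tool stops at x 0.5764, where I expected 0.5757. One more small push will confirm it, then I'll look.

```bash
python3 -m jog '[{"claw":0.2,"translation":[-0.0015,0,0.0005],"twist":0},{"claw":0.2,"translation":[0,0,0],"twist":0}]'
python3 - <<'E'
from h import *
p,d=snapshot("side");cv2.imwrite("pics/s6.png",cv2.resize(p[150:260,150:360],None,fx=3.7,fy=4.5,interpolation=cv2.INTER_CUBIC))
p,d=snapshot("scene");cv2.imwrite("pics/sc6.png",cv2.resize(p[125:260,190:350],None,fx=4.8,fy=4.4,interpolation=cv2.INTER_CUBIC))
E
```

```text
clock: 8.72
tcp_pos: [0.5763, 0.0273, 0.0135]
ee_rot: [179.9, -0.7, 0.3]
wrist_force: [11.0, -0.8, 4.3]
grip_width: 0.801
```

View pics/s6.png

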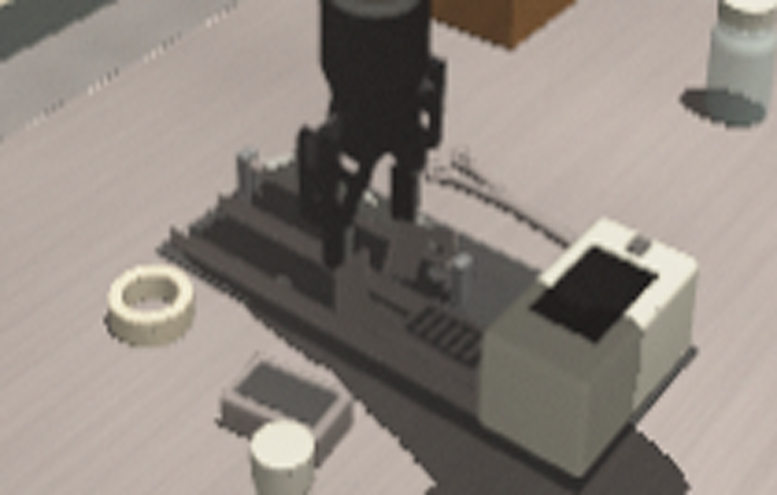

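View pics/sc6.png

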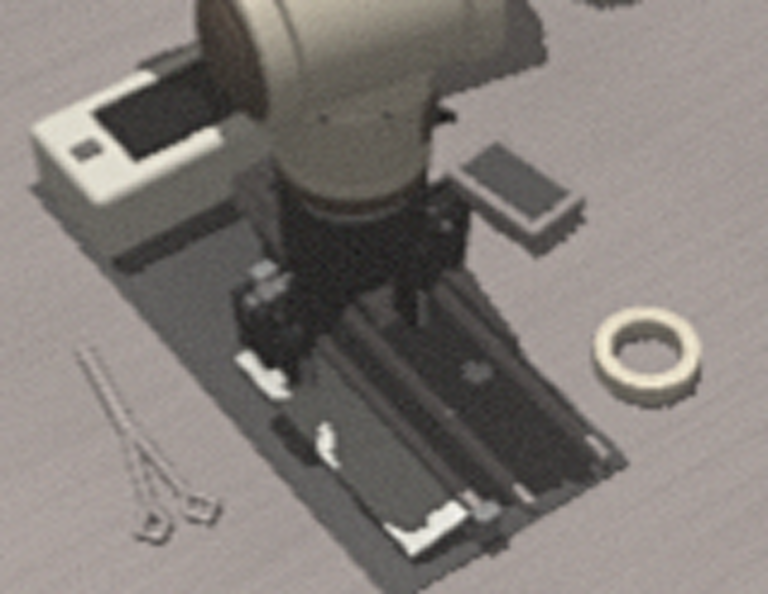

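Home: the tab face is at 0.565 against an expected 0.565, the pushing force is 11 N, and the flap is still open. I'll back off a few millimetres with the treadle still held, then lift straight up.

```bash
python3 -m jog '[{"claw":0.2,"translation":[0.004,0,0],"twist":0},{"claw":0.2,"translation":[0.004,0,0],"twist":0},{"claw":0.2,"translation":[0.003,0,0],"twist":0},{"claw":0.2,"translation":[0,0,0],"twist":0}]'
python3 - <<'E'
from h import *
o=get_obs();p,d=snapshot("wrist");cv2.imwrite("pics/w7.png",cv2.convertScaleAbs(p,alpha=2));print(o["tcp_pos"],o["wrist_force"])
W=world("wrist",d,o)
for v in range(240,300,4): print(v,(W[v,203]*1000).round(1),(W[v,209]*1000).round(1))
E
```

```text
clock: 9.32
tcp_pos: [0.5768, 0.0277, 0.0113]
ee_rot: [180.0, 0.8, 0.3]
wrist_force: [-18.8, -2.5, 27.9]
grip_width: 0.803
[0.57684447 0.02765985 0.01126239] [-18.75683895  -2.48276781  27.92768343]
240 [572.9  61.    3.1] [573.4  57.    4.1]
244 [570.2  61.1   3.2] [570.3  57.3   3.5]
248 [567.6  61.1   3.8] [567.7  57.3   3.8]
252 [564.5  61.4   3.3] [564.8  57.5   3.8]
256 [564.7  60.4   8.3] [564.8  56.7   8.5]
260 [564.9  59.5  13.3] [564.9  55.9  13.1]
264 [564.9  58.7  17.5] [565.7  55.   18.7]
268 [565.2  57.8  22. ] [564.8  54.6  21.3]
272 [565.5  57.   26.3] [565.   53.8  25.5]
276 [564.9  56.5  29. ] [564.7  53.3  28.7]
280 [565.   55.8  32.8] [565.   52.6  32.8]
284 [564.8  55.3  35.9] [562.9  52.7  33.2]
288 [563.8  55.   37.7] [560.2  52.8  33. ]
292 [560.5  55.3  36.7] [537.3  58.2   7.3]
296 [535.2  62.    8.5] [535.1  58.1   8.5]
```

View pics/w7.png

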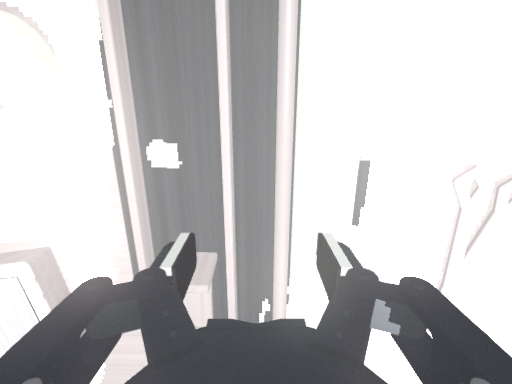

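The tab stays home at 0.565, but the treadle finger sticks: 28 N down and 19 N of friction. I'll ease it up slightly so it slides free while still holding the treadle.

```bash
python3 -m jog '[{"claw":0.2,"translation":[-0.003,0,-0.001],"twist":0},{"claw":0.2,"translation":[0,0,-0.001],"twist":0},{"claw":0.2,"translation":[0,0,0],"twist":0}]'
```

```text
clock: 9.75
tcp_pos: [0.5765, 0.0277, 0.012]
ee_rot: [180.0, 0.3, 0.4]
wrist_force: [-4.8, -3.6, 8.5]
grip_width: 0.799
```

```bash
python3 -m jog '[{"claw":0.2,"translation":[0,0,-0.001],"twist":0},{"claw":0.2,"translation":[0.002,0,0],"twist":0},{"claw":0.2,"translation":[0,0,0],"twist":0}]'
```

```text
clock: 10.12
tcp_pos: [0.5797, 0.0281, 0.0131]
ee_rot: [-180.0, 0.2, 0.3]
wrist_force: [-3.2, -2.1, 4.9]
grip_width: 0.798
```

It slid free and the finger is now about 3 mm off the tab. Releasing the treadle by lifting straight up.

```bash
python3 -m jog '[{"claw":0.2,"translation":[0,0,-0.005],"twist":0},{"claw":0.2,"translation":[0,0,-0.006],"twist":0},{"claw":0.2,"translation":[0,0,-0.008],"twist":0},{"claw":0.2,"translation":[0,0,-0.02],"twist":0},{"claw":0.2,"translation":[0,0,-0.04],"twist":0},{"claw":0.2,"translation":[0.02,0,-0.06],"twist":0},{"claw":0.2,"translation":[0.05,0,-0.03],"twist":0},{"claw":0.2,"translation":[0.05,0,0],"twist":0},{"claw":0.2,"translation":[0,0,0],"twist":0},{"claw":0.2,"translation":[0,0,0],"twist":0}]'
python3 - <<'E'
from h import *
p,d=snapshot("side");cv2.imwrite("pics/s8.png",cv2.resize(p[150:260,150:360],None,fx=3.7,fy=4.5,interpolation=cv2.INTER_CUBIC))
o=get_obs();p,d=snapshot("wrist");cv2.imwrite("pics/w8.png",cv2.convertScaleAbs(p,alpha=1.6));print(o["tcp_pos"],o["wrist_force"])
np.save("pics/w8.npy",d)
import pickle;pickle.dump(o,open("pics/w8.pkl","wb"))
E
```

```text
clock: 11.38
tcp_pos: [0.7001, 0.0289, 0.1824]
ee_rot: [-180.0, 0.0, 0.4]
wrist_force: [-1.0, 1.1, 0.4]
grip_width: 0.799
[0.69992665 0.02881869 0.18274788] [ 0.33639784  0.05650782 -0.33490968]
```

View pics/s8.png

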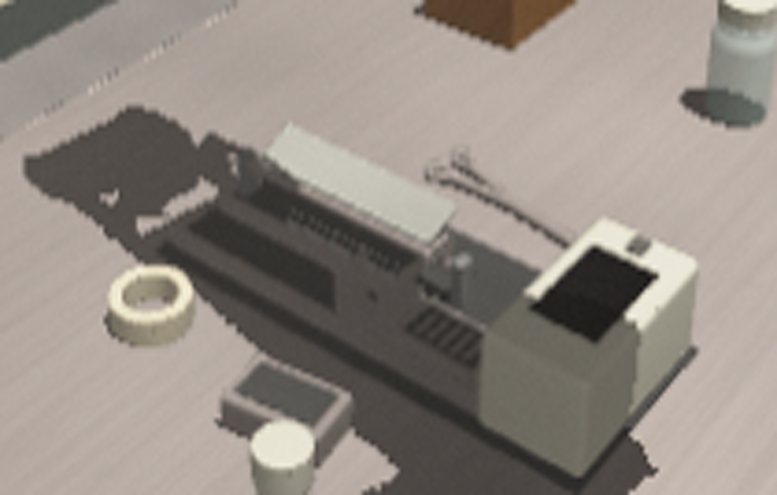

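View pics/w8.png

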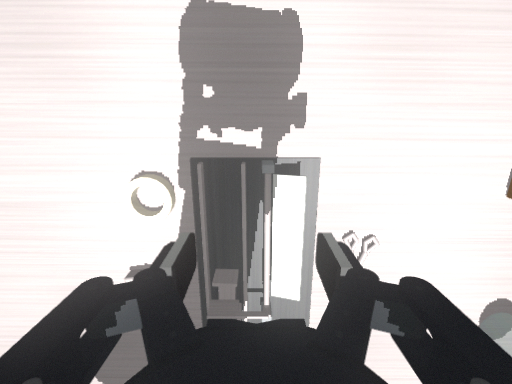

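Side view: the treadle is back up and the flap is down behind the box. I'll check the tab position and the flap and treadle heights from depth.

```bash
python3 - <<'E'
from h import *
import pickle
o=pickle.load(open("pics/w8.pkl","rb"));d=np.load("pics/w8.npy");W=world("wrist",d,o)*1000
X=W.reshape(-1,3)
m=(X[:,0]>540)&(X[:,0]<590)&(abs(X[:,1]-69.5)<12)&(X[:,2]>12)&(X[:,2]<32);print("tab rear x",np.median(X[m,0]),m.sum())
m=(X[:,0]>505)&(X[:,0]<535)&(abs(X[:,1]-70)<15);print("flap region n",m.sum(), np.percentile(X[m,0],[5,50,95]),np.percentile(X[m,2],[2,50,99]))
for y0 in (3,-10,-24):
    m=(abs(X[:,1]-y0)<1.5)&(X[:,0]>570)&(X[:,0]<690);print("treadle dock y",14.5-y0,np.median(X[m,2]).round(1))
D=np.load("pics/w1.npy");o1=pickle.load(open("pics/w1.pkl","rb"));Y=(world("wrist",D,o1)*1000).reshape(-1,3)
for y0 in (3,-10,-24):
    m=(abs(Y[:,1]-y0)<1.5)&(Y[:,0]>570)&(Y[:,0]<690);print("before",np.median(Y[m,2]).round(1))
m=(Y[:,0]>505)&(Y[:,0]<535)&(abs(Y[:,1]-70)<15);print("flap before",np.percentile(Y[m,0],[5,50,95]),np.percentile(Y[m,2],[2,50,99]))
E
```

```text
tab rear x 565.3300087337033 165
flap region n 656 [518.45891763 521.84989977 532.61650625] [ 2.41862193 23.20208282 45.71895912]
treadle dock y 11.5 29.9
treadle dock y 24.5 33.8
treadle dock y 38.5 38.2
before 311.3
before 263.5
before 288.3
flap before [517.65729828 521.92554738 532.54295665] [ 1.84576282 18.25368475 45.54724761]
```

```bash
python3 -c "
from cell import *
print(close_job())"
```

```text
the job is handed in; nothing more can be done
None
```

The cassette is loaded and home against the stop, the flap has closed behind its box, and the job is handed in after about 11.4 s on the robot's clock.

- **Pressing and pushing:** one fingertip pressed the treadle before the cassette moved, and the side view showed the flap raised. I kept the treadle down while the other fingertip pushed the tab about 118 mm to the stop. The tool stopped there with the push force rising to 11 N.
- **Letting go:** I backed off the tab with the treadle still held, then lifted straight up.
- **Last checks:**
  - The tab's rear face is at world x = 0.565 m, against 0.565 m expected for home.
  - The flap's top is at 46 mm, against 45 mm when closed.
  - The middle of the treadle is at 34 mm, against 33 mm at rest.
  - The robot is clear, with about 0 N at the wrist. The tape, tin and forceps look unmoved.

**What went wrong:** on the first back-off the treadle finger stuck, reaching about 28 N down and 19 N sideways. I eased it up 3 mm, still holding the treadle, and it slid free. The cassette stayed home. One comparison also failed: the treadle heights from the earlier wrist image were spoiled by the gripper in view, so I checked only against the heights you gave.

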